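# Build up the drive end of an alternator: collar, fan, pulley, washer

## Task

Build up the drive end of the alternator that stands nose up in its cradle: slip onto its shaft first the steel collar, then the fan with its blades down, then the grooved aluminium pulley and last the zinc washer, each the way up it lies now and each seated flat on the one before, ready for the nut. Leave the rusty old pulley, the seal cup, the orange puller and the socket where they are.

Things in the scene. Friction and masses are not known exactly. Their poses are not given: they have to be found in the camera images.
- alternator: Alternator, fixed nose up on a wooden cradle 150 mm square; silver ribbed housing 132 mm wide, two lugs 95 mm out along +x and -x. Origin: shaft axis at bench height, z up. Bracket face 94 mm up, round bearing boss (48 mm wide) 100 mm up; from it the bare shaft stands up, 16 mm thick to 150 mm, then 14 mm thread, taper to 8 mm at the tip, 168 mm up. Parts over it slip down easily.
- collar: Lies flat on the 3 mm thick green mat. Bright steel spacer collar, a plain ring 34 mm outside, 18 mm tall, bore 19.5 mm. Origin: centre of its underside, z up along the bore.
- fan: Lies flat on the 3 mm thick green mat. Silver cooling fan: disc 104 mm across, 3 mm thick, ten blades hanging beneath it, in the middle a round hub 40 mm across with a 19.5 mm through bore. Stands on its blade tips. Origin: on the axis at blade tip level, z up. Disc and hub underside 16 mm above the origin (this rests on the collar, blades hang around it), disc top 19 mm, hub top 28 mm; grip the hub above the disc.
- pulley: Lies flat on the 3 mm thick green mat. Silver aluminium belt pulley with five fine grooves round it, 58 mm outside, 22 mm tall, bore 19.5 mm. Origin: centre of its underside, z up along the bore.
- washer: Lies flat on the 3 mm thick green mat. Thick yellow-zinc (golden) flat washer, 36 mm outside, 6 mm thick, bore 19.5 mm. Origin: centre of its underside, z up along the bore.
- old_pulley: Old rusty brown pulley with one deep V groove, 66 mm outside, 22 mm tall, lying flat on the mat. Not wanted: leave it. Origin: centre of its underside.
- seal_cup: Small black rubber bearing seal cup, 42 mm across, 13 mm tall, open side up, on the mat. Leave it. Origin: centre of its underside.
- puller: Orange plastic bearing puller body standing upright on the bench beyond the alternator, 58 mm across, 92 mm tall to the hexagon of its steel screw. Leave it. Origin: centre of its underside.
- socket: Dark steel impact socket standing upright on the bench in front of the alternator, 32 mm across, 62 mm tall. Leave it. Origin: centre of its underside.
Things that resemble listed ones, but are neither listed nor needed, are in the scene too. Leave any blue, pink or red look-alike of the fan alone.

How it is judged:
By the outcome, as a careful person would: the job done as asked, in the order asked, and still so for the second after the job is handed in, with the robot touching nothing.
It also fails if it takes over 128 s, if anything falls off the work surface, if the arm or the gripper's body presses on something with over 40 N, if the wrist force passes 120 N, or if a joint passes its speed limit or range.

## Robot

A 6-joint arm with a two-finger parallel gripper is mounted at the origin on the work surface. World frame = base frame: x ahead of the robot, y to its left, z up, the work surface at z = 0. Lengths are in m, angles in degrees, forces in N, time in s.
With the tool pointing down it reaches from about 0.3 to 0.75 m from the base axis. Payload 8.5 kg.
Tool frame: the origin (TCP) lies between the finger pads; the fingertips stand 22 mm ahead of it and the grasp point (between the pads) lies 3 mm ahead of it; z points along the fingers, y is the line along which they close (so a half turn about z gives the same grasp; the last joint's range is limited). The gripper opens to 85 mm and grips with 20 to 120 N. Pads are 22 mm wide; open, the fingers measure 114 mm over their backs; the gripper's body (76 mm by 85 mm) begins 54 mm behind the grasp point. The pads swing forward as they close: fully open they stand 13 mm farther back than shut.
Start: joints at [-82.294, 21.807, 74.336, -0, 83.858, -12.336], TCP at [0.188, -0.517, 0.253] pointing down, gripper open.
Joint ranges: [-178.18, 178.18], [-50.72, 133.34], [12.68, 142.11], [-81.47, 261.47], [9.98, 163.14], [-165.26, 165.26]. Speed limits (degrees/s): [136.94, 136.94, 180, 180, 180, 180].

## Interface

Orientations are given as a 3x3 rotation matrix whose columns are the frame's x, y, z axes.
In Python, from bench import readout, optics, ctrl gives the robot as it stands.
- The arm moves only by the tool play_rows, never from a script. Its argument "rows" is a list of rows, each a list of 5 numbers: the closure in counts, from 0 (fully open) to 255 (shut), then the shift along the tool's x, y, z in cm, then the turn about the tool's z in degrees. A call has 1 to 8 rows; each row shifts and turns the commanded pose from where the row before left it, along the tool's axes as they then stand; what a row does not reach is not made up. A row lasts 1/10 s, in which the tool goes at most 50 mm and 8.59 degrees, less where a joint would pass 70% of its speed; a pose out of reach is approached as far as the arm can. A call is refused whole if a number of a shift passes 5 or a number of a turn 8.59, either way. A call with a gripper value outside its range is refused whole. The fingers move at their own pace and stop on an object; the grip force is fixed at half the most. Time passes only in rows, so rows that do not move let the fingers close. It gives the time, the measured TCP pose, the force, the opening and the grip force at its end, in the units of the state.
- readout.read_state(): the state, without advancing time (a new reading comes with each control period).
- optics.camera(name): name is "scene" or "side" or "wrist"; returns a dict with "img" (420x560x3 uint8, red, green, blue), "depth" (420x560 float32, m along the optical axis (not along the pixel's ray), 0 where there is no reading), "K" (3x3 intrinsics, pixels), "dist" ([k1, k2, p1, p2, k3] as OpenCV has them; the pictures are not rectified), "cam_to_world" (4x4, takes a point from camera to world coordinates). Camera axes: x right, y up, looking along -z (the intrinsics and any distortion apply to the point x, -y, -z); pixel columns grow to the right and rows downward; lengths in m; the calibration is good to about 2 mm. A picture is of the moment at which its call begins.
- ctrl.sign_off(): hands the job in; it is judged then, once.
The state is a dict: "t": time; "qpos": joint angles; "dq": joint speeds; "joint_torque": joint torques, N m; "eef_pos": TCP position; "tool_rot": TCP orientation; "ft_force": force on the tool from outside, world axes, zero at the start; "ft_torque": the same for the moment, N m; "finger_gap": opening from 0.0 (shut) to 1.0 (fully open); "grasp_force": force on a finger pad.
Only numpy, scipy, OpenCV 4.12 (cv2) and the standard library are available. Lean on these libraries where they do the work, as an engineer would, in place of code of your own. Each camera call takes 0.05 s, during which the arm holds its last target. There are 200 camera calls.

## Working session

There is one attempt and no reset: what is moved stays moved. The work goes in short steps, Python scripts to look and compute and a tool call to move; the robot and the scene stay as the last step left them, time stands still between calls to the robot, and variables do not carry over. Pictures are saved under pics/ and viewed, at most 14 in all, crops included, and the job is handed in when it is done.

Besides the shell and the picture viewer there is one more tool, called after "Emit:" in YAML: its name, and indented under it one key for each argument. play_rows: Moves the arm, as the interface text tells. Its arguments: {"type":"object","properties":{"rows":{"type":"array"}},"required":["rows"]}

```bash
ls; mkdir -p pics
cat > h.py <<'E'
import numpy as np, cv2
from bench import readout, optics, ctrl
def snap(n,f):
    c=optics.camera(n); np.savez('pics/'+f+'.npz',**c); cv2.imwrite('pics/'+f+'.png',c['img'][:,:,::-1]); return c
def load(f): return dict(np.load('pics/'+f+'.npz'))
def ray(c,px):
    u=cv2.undistortPoints(np.array([[px]],float),c['K'],c['dist'])[0,0]
    d=c['cam_to_world'][:3,:3]@np.array([u[0],-u[1],-1]); return c['cam_to_world'][:3,3],d
def atz(c,px,z):
    o,d=ray(c,px); return o+d*(z-o[2])/d[2]
def pt(c,px):
    o,d=ray(c,px); return o+d*c['depth'][int(px[1]),int(px[0])]
def proj(c,P):
    M=np.linalg.inv(c['cam_to_world']); p=(M[:3,:3]@np.atleast_2d(P).T).T+M[:3,3]; p=p*[1,-1,-1]
    return cv2.projectPoints(p,np.zeros(3),np.zeros(3),c['K'],c['dist'])[0][:,0]
def cloud(c):
    v,u=np.mgrid[0:420,0:560]; q=np.stack([u.ravel(),v.ravel()],1).astype(float)[:,None]
    n=cv2.undistortPoints(q,c['K'],c['dist'])[:,0]; d=c['depth'].ravel()[:,None]
    p=np.hstack([n[:,:1],-n[:,1:],-np.ones((len(n),1))])*d
    return (p@c['cam_to_world'][:3,:3].T+c['cam_to_world'][:3,3]).reshape(420,560,3)
def crop(c,x0,y0,x1,y1,s,f): cv2.imwrite('pics/'+f+'.png',cv2.resize(c['img'][y0:y1,x0:x1,::-1],None,fx=s,fy=s,interpolation=cv2.INTER_CUBIC))
E
python3 - <<'E'
from h import *
for n in ('scene','side','wrist'):
    c=snap(n,n+'0'); print(n,c['cam_to_world'].round(3).tolist(),c['K'].round(0).tolist(),c['dist'])
s=readout.read_state(); print(s)
E
```

```text
pics
scene [[-0.459, -0.758, 0.464, 0.897], [0.888, -0.388, 0.246, 0.177], [-0.007, 0.525, 0.851, 0.813], [0.0, 0.0, 0.0, 1.0]] [[397.0, 0.0, 278.0], [0.0, 397.0, 212.0], [0.0, 0.0, 1.0]] [-0.11583891  0.          0.          0.          0.        ]
side [[-0.79, 0.401, -0.464, 0.04], [-0.613, -0.497, 0.615, 0.568], [0.016, 0.77, 0.638, 0.69], [0.0, 0.0, 0.0, 1.0]] [[463.0, 0.0, 284.0], [0.0, 463.0, 217.0], [0.0, 0.0, 1.0]] [-0.02847865  0.          0.          0.          0.        ]
wrist [[0.343, 0.905, 0.253, 0.252], [-0.939, 0.331, 0.092, -0.494], [-0.0, -0.269, 0.963, 0.374], [0.0, 0.0, 0.0, 1.0]] [[372.0, 0.0, 280.0], [0.0, 372.0, 212.0], [0.0, 0.0, 1.0]] [-0.09648212  0.          0.          0.          0.        ]
{'t': 0.15, 'qpos': array([-8.22947662e+01,  2.18345216e+01,  7.43714424e+01,  6.15579824e-04,
        8.38589453e+01, -1.23357529e+01]), 'dq': array([-0.05234921, -0.10117191, -0.12607416,  0.0136432 , -0.11273521,
       -0.03372665]), 'joint_torque': array([ 1.69502589e-03, -4.48625028e+01, -2.31344247e+01, -1.82443910e-04,
        3.81643986e-03,  2.42136815e-05]), 'eef_pos': array([ 0.18845484, -0.51650103,  0.25285075]), 'tool_rot': array([[ 9.39448129e-01,  3.42691104e-01, -1.41307041e-04],
       [ 3.42691040e-01, -9.39447490e-01,  1.12408350e-03],
       [ 2.52462871e-04, -1.10444280e-03, -9.99999358e-01]]), 'ft_force': array([-0.04801594, -0.00238158,  0.34131124]), 'ft_torque': array([ 0.01400637, -0.02037462, -0.00622049]), 'grasp_force': 0.0, 'finger_gap': 1.0013556318223371}
```

View pics/scene0.png

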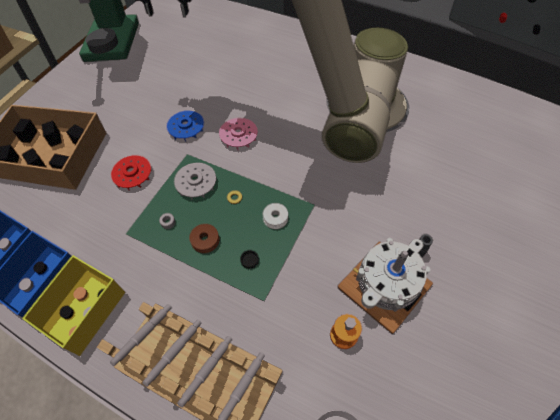

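View pics/side0.png

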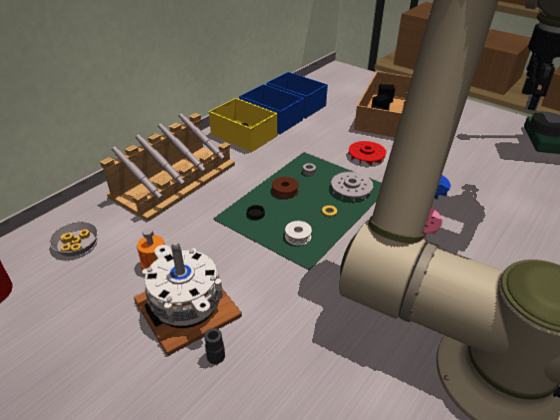

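Scene view: candidates are collar (167,219), fan (195,180) with look-alikes blue (185,125), pink (238,132), red (131,171); pulley (275,215) versus old rusty (204,237); washer (234,197); seal cup (249,259); shaft tip ≈(400,255). The side view agrees: collar (309,169), fan (352,186), pulley (298,233), washer (330,211), shaft (178,250).

Run:
```python
from h import *
a=load('scene0'); b=load('side0')
A=cv2.resize(a['img'][150:280,130:320,::-1],(760,520),interpolation=cv2.INTER_CUBIC)
cv2.imwrite('pics/mat.png',A)
P={'collar':((167,219),(309,168)),'fan':((195,180),(352,185)),'pulley':((275,215),(298,233)),'washer':((234,197),(330,211)),'old':((204,237),(285,186))}
for n,(p,q) in P.items():
    for c,x in((a,p),(b,q)):
        C=cloud(c); g=pt(c,x)
        m=(np.hypot(C[...,0]-g[0],C[...,1]-g[1])<.06)&(c['depth']>0)&(C[...,2]>.0045)&(C[...,2]<.06)
        k,l=cv2.connectedComponents(m.astype(np.uint8)); 
        ids=[i for i in range(1,k) if (l==i).sum()>15]
        i=min(ids,key=lambda i:np.hypot(*(np.argwhere(l==i).mean(0)[::-1]-x))); Q=C[l==i]; zt=np.percentile(Q[:,2],90)
        T=Q[Q[:,2]>zt-.004]; (cx,cy),r=cv2.minEnclosingCircle(T[:,:2].astype(np.float32)*1000)
        print(n,'ztop',round(zt,4),'n',len(T),'circ',round(cx,1),round(cy,1),'r',round(r,1),'bbox mid',((T.min(0)+T.max(0))/2).round(4))
for c,x in((a,(398,260)),(b,(178,260))):
    C=cloud(c); g=pt(c,x); print(g)
    m=(np.hypot(C[...,0]-g[0],C[...,1]-g[1])<.05)&(C[...,2]>.115); Q=C[m]; print(len(Q),np.median(Q,0),Q[:,2].max())
```

```text
collar ztop 0.0217 n 108 circ 602.1 -276.4 r 18.4 bbox mid [ 0.6035 -0.2765  0.0212]
collar ztop 0.0218 n 64 circ 602.1 -279.6 r 17.5 bbox mid [ 0.6021 -0.2801  0.0212]
fan ztop 0.0298 n 175 circ 474.3 -277.4 r 48.0 bbox mid [ 0.4743 -0.2778  0.0301]
fan ztop 0.0299 n 131 circ 470.0 -277.3 r 26.0 bbox mid [ 0.4713 -0.2814  0.0302]
pulley ztop 0.0268 n 360 circ 475.0 -54.8 r 29.8 bbox mid [ 0.4748 -0.054   0.026 ]
pulley ztop 0.0262 n 330 circ 474.2 -59.2 r 30.3 bbox mid [ 0.4746 -0.0588  0.0256]
washer ztop 0.0111 n 103 circ 468.7 -170.9 r 18.4 bbox mid [ 0.469  -0.1709  0.0107]
washer ztop 0.0106 n 89 circ 469.0 -173.5 r 19.3 bbox mid [ 0.4683 -0.1735  0.0094]
old ztop 0.0269 n 505 circ 602.2 -171.5 r 33.1 bbox mid [ 0.6016 -0.1714  0.0261]
old ztop 0.0263 n 310 circ 599.6 -174.1 r 34.8 bbox mid [ 0.5994 -0.1742  0.0252]
[0.5252922  0.23006558 0.14549833]
158 [0.52385365 0.23349008 0.1504705 ] 0.17084077748021909
[0.51134649 0.23640001 0.13709577]
246 [0.51326966 0.23553169 0.14404316] 0.1691324740115716
```

View pics/mat.png

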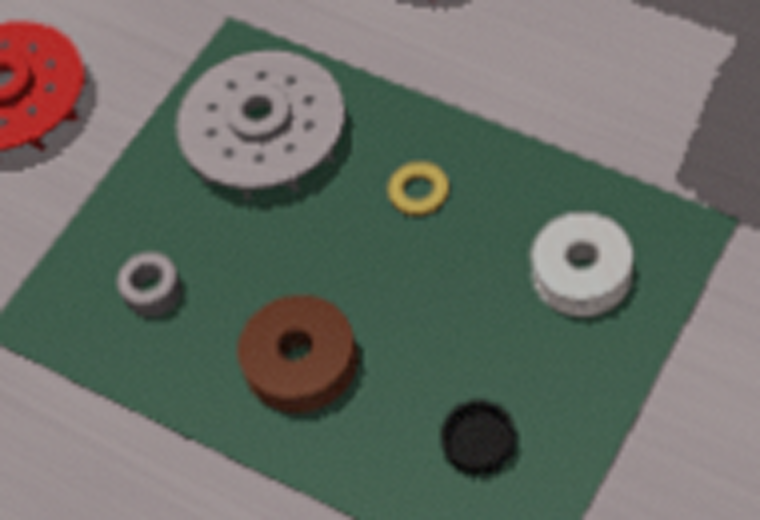

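The crop confirms the silver fan (195,178), steel collar (167,219), golden washer (235,197) and white-silver pulley (275,215). Each triangulates to its expected height. I'm heading for the collar first.

Emit:
play_rows:
  rows:
    - [0,0,0,0,6.68]
    - [0,0,0,0,6.68]
    - [0,0,0,0,6.68]
    - [0,4.1,-2.4,0,0]
    - [0,4.1,-2.4,0,0]
    - [0,4.1,-2.4,0,0]
    - [0,4.1,-2.4,0,0]
    - [0,4.1,-2.4,0,0]

```text
t: 0.95
eef_pos: [0.3949, -0.3954, 0.2532]
tool_rot: [[1.0, -0.0, -0.0], [-0.0, -1.0, 0.0], [-0.0, -0.0, -1.0]]
ft_force: [0.2, -1.0, 0.1]
finger_gap: 1.001
grasp_force: 0.0
```

Emit:
play_rows:
  rows:
    - [0,4.1,-2.4,0,0]
    - [0,4.1,-2.4,0,0]
    - [0,4.1,-2.4,0,0]
    - [0,4.1,-2.4,0,0]
    - [0,4.1,-2.4,0,0]
    - [0,0,0,0,0]
    - [0,0,0,0,0]

```text
t: 1.65
eef_pos: [0.5988, -0.276, 0.2525]
tool_rot: [[1.0, 0.002, -0.001], [0.002, -1.0, 0.0], [-0.001, -0.0, -1.0]]
ft_force: [0.6, -0.5, 0.1]
finger_gap: 0.998
grasp_force: 0.0
```

Emit:
play_rows:
  rows:
    - [60,0.2,0,4.0,0]
    - [60,0.1,0.2,4.0,0]
    - [60,0,0,4.0,0]
    - [60,0,0,0,0]
    - [60,0,0,0,0]
    - [60,0,0,0,0]

```text
t: 2.25
eef_pos: [0.602, -0.2798, 0.1362]
tool_rot: [[1.0, -0.001, 0.004], [-0.001, -1.0, -0.003], [0.004, 0.003, -1.0]]
ft_force: [-0.5, -0.0, 0.8]
finger_gap: 0.764
grasp_force: 0.0
```

```bash
cat > near.py <<'E'
from h import *
import sys
def circ(c,g,z0,z1,R):
    C=cloud(c); m=(np.hypot(C[...,0]-g[0],C[...,1]-g[1])<R)&(C[...,2]>z0)&(C[...,2]<z1)&(c['depth']>0)
    Q=C[m]; (x,y),r=cv2.minEnclosingCircle(Q[:,:2].astype(np.float32)*1000); return len(Q),round(x,1),round(y,1),round(r,1),round(float(np.median(Q[:,2])),4)
E
python3 - <<'E'
from near import *
c=snap('wrist','w1'); s=readout.read_state(); print(s['eef_pos'],s['finger_gap'])
print(circ(c,(.602,-.278),.018,.03,.03)); print(proj(c,[.602,-.278,.021]))
E
```

```text
[ 0.60205304 -0.2795343   0.13617786] 0.7624246934615241
(1395, 603.1, -279.6, 17.2, 0.0211)
[[275.94554564 215.56801879]]
```

View pics/w1.png

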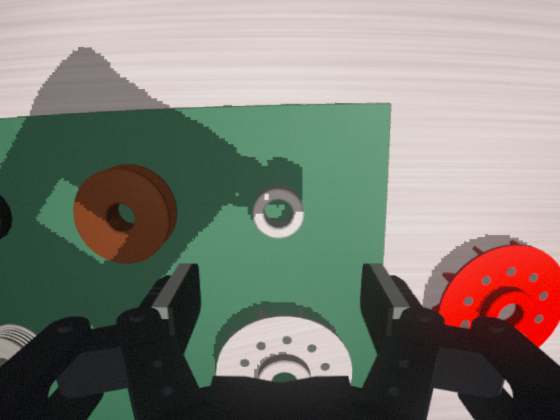

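The wrist view puts the collar centre at (278,212), midway between the pads (200..362). Its top measures 21.1 mm at (603.1, -279.6), so I'm descending to grasp.

Emit:
play_rows:
  rows:
    - [60,0.1,0,4,0]
    - [60,0,0,4,0]
    - [60,0,0,2.6,0]
    - [60,0,0,0,0]
    - [60,0,0,0,0]

```text
t: 2.8
eef_pos: [0.6033, -0.2793, 0.0294]
tool_rot: [[1.0, 0.0, 0.002], [0.0, -1.0, -0.002], [0.002, 0.002, -1.0]]
ft_force: [-0.2, 0.4, 0.3]
finger_gap: 0.766
grasp_force: 0.0
```

Emit:
play_rows:
  rows:
    - [255,0,0,0,0]
    - [255,0,0,0,0]
    - [255,0,0,0,0]
    - [255,0,0,0,0]
    - [255,0,0,0,0]
    - [255,0,0,0,0]

```text
t: 3.4
eef_pos: [0.6032, -0.2792, 0.0298]
tool_rot: [[1.0, 0.0, 0.003], [0.0, -1.0, -0.002], [0.003, 0.002, -1.0]]
ft_force: [-1.2, -0.1, 7.5]
finger_gap: 0.367
grasp_force: 58.8
```

Emit:
play_rows:
  rows:
    - [255,0,0,-4.4,0]
    - [255,0,0,-4.4,0]
    - [255,0,0,-4.4,0]
    - [255,0,0,-4.4,0]
    - [255,0,0,-4.4,0]
    - [255,-0.8,-4.6,0,0]
    - [255,-0.8,-4.6,0,0]
    - [255,-0.8,-4.6,0,0]

```text
t: 4.2
eef_pos: [0.5778, -0.1392, 0.2484]
tool_rot: [[1.0, -0.001, 0.001], [-0.001, -1.0, -0.001], [0.001, 0.001, -1.0]]
ft_force: [1.3, 0.3, -1.3]
finger_gap: 0.367
grasp_force: 59.9
```

Emit:
play_rows:
  rows:
    - [255,-0.8,-4.6,0,0]
    - [255,-0.8,-4.6,0,0]
    - [255,-0.8,-4.6,0,0]
    - [255,-0.8,-4.6,0,0]
    - [255,-0.8,-4.6,0,0]
    - [255,-0.8,-4.6,0,0]
    - [255,-0.8,-4.6,0,0]
    - [255,-0.5,-4.6,0,0]

```text
t: 5.0
eef_pos: [0.5165, 0.2292, 0.2484]
tool_rot: [[1.0, 0.0, 0.001], [0.0, -1.0, 0.0], [0.001, -0.0, -1.0]]
ft_force: [1.3, -0.0, -1.2]
finger_gap: 0.367
grasp_force: 59.9
```

Emit:
play_rows:
  rows:
    - [255,0,-0.6,0,0]
    - [255,0,0,0,0]
    - [255,0,0,0,0]
    - [255,0,0,0,0]

```text
t: 5.4
eef_pos: [0.5178, 0.2321, 0.2476]
tool_rot: [[1.0, -0.002, 0.0], [-0.002, -1.0, -0.0], [0.0, 0.0, -1.0]]
ft_force: [0.7, -0.8, -1.3]
finger_gap: 0.366
grasp_force: 60.0
```

Run:
```python
from near import *
c=snap('wrist','w2'); s=readout.read_state(); print(s['eef_pos'],s['finger_gap'],s['ft_force'])
C=cloud(c); 
m=(np.hypot(C[...,0]-.518,C[...,1]-.232)<.03)&(C[...,2]>.11)&(C[...,2]<.175)&(c['depth']>0)
for a,b in((.11,.12),(.12,.13),(.13,.14),(.14,.15),(.15,.16),(.16,.163),(.163,.166),(.166,.172)):
    q=C[m&(C[...,2]>a)&(C[...,2]<b)]
    if len(q): print(a,len(q),q.min(0).round(4)[:2],q.max(0).round(4)[:2],q.mean(0).round(4))
p=proj(c,np.array([[.518,.232,z] for z in(.1,.15,.168,.21)])); print(p)
```

```text
[0.51779455 0.2320965  0.2475218 ] 0.36377441399703025 [ 0.46762108  0.18114867 -1.04908271]
0.11 70 [0.5195 0.2243] [0.5265 0.2398] [0.5245 0.2319 0.1155]
0.12 72 [0.5205 0.2245] [0.5262 0.2396] [0.5246 0.2321 0.125 ]
0.13 87 [0.5192 0.2243] [0.5264 0.2398] [0.5247 0.2322 0.1351]
0.14 102 [0.5192 0.2245] [0.5263 0.2401] [0.5245 0.2321 0.1452]
0.15 162 [0.516  0.2247] [0.5262 0.24  ] [0.5235 0.2322 0.1541]
0.16 72 [0.5143 0.2256] [0.5252 0.2391] [0.522  0.2323 0.1621]
0.163 133 [0.514  0.2256] [0.5256 0.239 ] [0.5209 0.2324 0.1645]
0.166 209 [0.5152 0.2274] [0.5239 0.2372] [0.5194 0.2321 0.1678]
[[279.17692929 202.76135109]
 [279.06276683 222.63801099]
 [279.00913358 232.00829981]
 [278.84276707 261.20815414]]
```

View pics/w2.png

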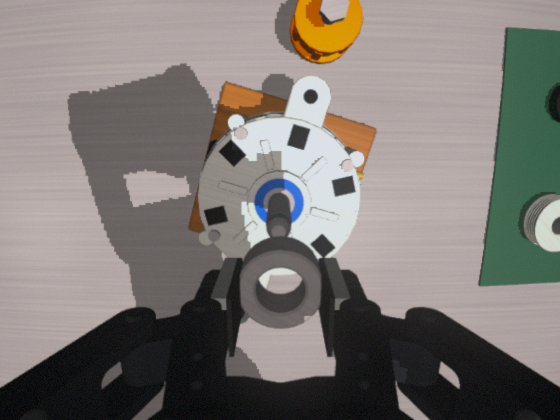

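The wrist view shows the held collar (280,283) over the shaft (tip about (279,229)). Shaft axis measures (0.5187, 0.2322), top 0.168 as stated.

Emit:
play_rows:
  rows:
    - [255,0.1,0,2.5,0]
    - [255,0,0,2.5,0]
    - [255,0,0,1,0]
    - [255,0,0,1,0]
    - [255,0,0,0.5,0]
    - [255,0,0,0,0]

```text
t: 6.05
eef_pos: [0.5186, 0.2332, 0.1723]
tool_rot: [[1.0, -0.0, -0.0], [-0.0, -1.0, -0.0], [-0.0, 0.0, -1.0]]
ft_force: [0.4, -0.3, -0.7]
finger_gap: 0.365
grasp_force: 59.9
```

Emit:
play_rows:
  rows:
    - [255,0,0,1,0]
    - [255,0,0,0.5,0]
    - [255,0,0,0,0]

```text
t: 6.35
eef_pos: [0.5181, 0.2333, 0.1566]
tool_rot: [[1.0, 0.0, -0.001], [0.0, -1.0, -0.0], [-0.001, 0.0, -1.0]]
ft_force: [-0.3, -0.8, -0.7]
finger_gap: 0.36
grasp_force: 59.9
```

Emit:
play_rows:
  rows:
    - [255,0,0.08,1,0]
    - [255,0,0,1,0]
    - [255,0,0,0.6,0]
    - [255,0,0,0,0]
    - [255,0,0,0,0]

```text
t: 6.85
eef_pos: [0.5186, 0.2326, 0.1313]
tool_rot: [[1.0, 0.0, -0.0], [0.0, -1.0, -0.0], [-0.0, 0.0, -1.0]]
ft_force: [-0.5, 0.7, -0.4]
finger_gap: 0.365
grasp_force: 59.9
```

Emit:
play_rows:
  rows:
    - [255,0,0,0.2,0]
    - [255,0,0,0.2,0]
    - [255,0,0,0,0]

```text
t: 7.15
eef_pos: [0.5184, 0.2325, 0.1272]
tool_rot: [[1.0, 0.0, -0.0], [0.0, -1.0, -0.0], [-0.0, 0.0, -1.0]]
ft_force: [0.3, 0.6, -0.2]
finger_gap: 0.366
grasp_force: 59.9
```

Emit:
play_rows:
  rows:
    - [255,0,0,0.1,0]
    - [255,0,0,0,0]
    - [60,0,0,0,0]
    - [60,0,0,0,0]
    - [60,0,0,0,0]
    - [60,0,0,0,0]

```text
t: 7.75
eef_pos: [0.5185, 0.2325, 0.1263]
tool_rot: [[1.0, 0.0, -0.0], [0.0, -1.0, -0.0], [-0.0, 0.0, -1.0]]
ft_force: [0.0, 0.1, -0.3]
finger_gap: 0.764
grasp_force: 0.0
```

Emit:
play_rows:
  rows:
    - [60,0,0,-1,0]
    - [60,0,0,-3,0]
    - [60,0,0,-4,0]
    - [60,0,0,-4,0]
    - [60,-0.4,4.6,0,0]
    - [60,-0.4,4.6,0,0]
    - [60,-0.4,4.6,0,0]
    - [60,-0.4,4.6,0,0]

```text
t: 8.55
eef_pos: [0.502, 0.047, 0.2472]
tool_rot: [[1.0, 0.001, 0.001], [0.001, -1.0, -0.0], [0.001, 0.0, -1.0]]
ft_force: [1.6, -0.2, -0.2]
finger_gap: 0.763
grasp_force: 0.0
```

Emit:
play_rows:
  rows:
    - [60,-0.4,4.6,0,0]
    - [60,-0.4,4.6,0,0]
    - [60,-0.4,4.6,0,0]
    - [60,-0.4,4.6,0,0]
    - [60,-0.4,4.6,0,0]
    - [60,-0.4,4.6,1,0]
    - [60,-0.4,4.6,1,0]
    - [60,0,0.5,4,0]

```text
t: 9.35
eef_pos: [0.4751, -0.2843, 0.1891]
tool_rot: [[1.0, -0.004, 0.006], [-0.004, -1.0, -0.007], [0.006, 0.007, -1.0]]
ft_force: [1.1, 0.5, -1.1]
finger_gap: 0.761
grasp_force: 0.0
```

Emit:
play_rows:
  rows:
    - [60,0,0,4,0]
    - [60,0,0,0,0]
    - [60,0,0,0,0]

```text
t: 9.65
eef_pos: [0.4748, -0.2786, 0.1476]
tool_rot: [[1.0, 0.0, 0.0], [0.0, -1.0, -0.0], [0.0, 0.0, -1.0]]
ft_force: [0.1, -0.6, 0.3]
finger_gap: 0.758
grasp_force: 0.0
```

Run:
```python
from near import *
c=snap('wrist','w3'); d=snap('scene','s3');s=readout.read_state(); print(s['eef_pos'],s['finger_gap'])
print(circ(c,(.473,-.28),.027,.036,.03)); print(circ(c,(.473,-.28),.018,.036,.065))
print(circ(d,(.518,.2325),.116,.125,.02))
A=cv2.resize(c['img'],(560,420)); B=cv2.resize(d['img'][220:320,340:440],(420,420))
cv2.imwrite('pics/w3.png',cv2.resize(np.hstack([A,B])[:,:,::-1],(784,336)))
```

```text
[ 0.47540694 -0.27887727  0.1488591 ] 0.7641135514919377
(2160, 475.4, -283.7, 20.2, 0.0311)
(16703, 475.3, -283.8, 52.4, 0.0224)
(144, 518.8, 233.3, 17.8, 0.1187)
```

View pics/w3.png

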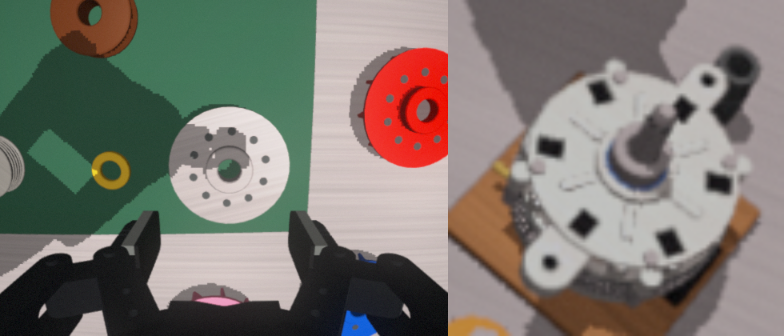

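The left image shows the fan hub at (229,165) between the pads but offset. Its hub top is 31.1 mm at (475.4, -283.7). The right image shows the collar seated around the shaft, top 118.7 mm. Next I'll measure the fingertips' standoff before gripping the short hub.

Run:
```python
from near import *
for f,t in(('w1',(.602,-.2796,.1362)),('w2',(.5178,.2321,.2476)),('w3',(.4751,-.2788,.1482))):
    c=load(f); C=cloud(c)-np.array(t)
    for sg in(1,-1):
        m=(C[...,0]>-.011)&(C[...,0]<.02)&(C[...,1]*sg>.018)&(C[...,1]*sg<.06)&(C[...,2]<.02)&(C[...,2]>-.04)&(c['depth']>0)
        q=C[m]; print(f,sg,len(q),np.percentile(q[:,2],[0,1,5]).round(4),q.min(0).round(4),q.max(0).round(4))
```

```text
w1 1 2524 [-0.0162 -0.0145 -0.0108] [-0.011   0.0314 -0.0162] [0.0114 0.0458 0.0199]
w1 -1 2513 [-0.016  -0.0143 -0.011 ] [-0.011  -0.0471 -0.016 ] [ 0.0114 -0.0328  0.0199]
w2 1 910 [-0.0175 -0.0159 -0.0134] [ 0.0059  0.018  -0.0175] [0.012  0.033  0.0199]
w2 -1 1132 [-0.0177 -0.0165 -0.0133] [-0.011  -0.0333 -0.0177] [ 0.0122 -0.018   0.02  ]
w3 1 2553 [-0.0167 -0.0148 -0.0115] [-0.011   0.0315 -0.0167] [0.0112 0.0462 0.02  ]
w3 -1 2575 [-0.0164 -0.0148 -0.0115] [-0.011  -0.0469 -0.0164] [ 0.0114 -0.0325  0.02  ]
```

Emit:
play_rows:
  rows:
    - [110,0,0.46,2.5,0]
    - [110,0,0,2.5,0]
    - [110,0,0,2.5,0]
    - [110,0,0,2.2,0]
    - [110,0,0,0,0]
    - [110,0,0,0,0]

```text
t: 10.35
eef_pos: [0.4753, -0.2835, 0.0511]
tool_rot: [[1.0, 0.0, 0.002], [0.0, -1.0, -0.002], [0.002, 0.002, -1.0]]
ft_force: [-0.7, 0.1, 0.5]
finger_gap: 0.569
grasp_force: 0.0
```

Emit:
play_rows:
  rows:
    - [110,0,0,0.6,0]
    - [110,0,0,0.2,0]
    - [110,0,0,0.1,0]
    - [110,0,0,0,0]
    - [110,0,0,0,0]

```text
t: 10.85
eef_pos: [0.4747, -0.2832, 0.0413]
tool_rot: [[1.0, 0.0, 0.001], [0.0, -1.0, -0.001], [0.001, 0.001, -1.0]]
ft_force: [-0.6, 0.7, 5.3]
finger_gap: 0.571
grasp_force: 2.8
```

Emit:
play_rows:
  rows:
    - [255,0,0,0,0]
    - [255,0,0,0,0]
    - [255,0,0,0,0]
    - [255,0,0,0,0]
    - [255,0,0,0,0]

```text
t: 11.35
eef_pos: [0.4753, -0.2831, 0.043]
tool_rot: [[1.0, -0.0, 0.003], [-0.0, -1.0, -0.002], [0.003, 0.002, -1.0]]
ft_force: [-2.3, 4.0, 21.4]
finger_gap: 0.432
grasp_force: 64.1
```

Emit:
play_rows:
  rows:
    - [255,0,0,-0.5,0]
    - [255,0,0,-2,0]
    - [255,0,0,0,0]
    - [255,0,0,0,0]

```text
t: 11.75
eef_pos: [0.4744, -0.2831, 0.0651]
tool_rot: [[1.0, 0.0, 0.0], [0.0, -1.0, -0.0], [0.0, 0.0, -1.0]]
ft_force: [0.5, -0.1, -1.8]
finger_gap: 0.435
grasp_force: 61.8
```

Emit:
play_rows:
  rows:
    - [255,0,0,-3,0]
    - [255,0,0,-4,0]
    - [255,0,0,-4,0]
    - [255,0,0,-4,0]
    - [255,0,0,-4,0]
    - [255,0.4,-2,0,0]
    - [255,0.4,-4,0,0]
    - [255,0.4,-4.6,0,0]

```text
t: 12.55
eef_pos: [0.4863, -0.1766, 0.2541]
tool_rot: [[1.0, -0.002, -0.001], [-0.002, -1.0, 0.001], [-0.001, -0.001, -1.0]]
ft_force: [0.8, 0.9, -1.6]
finger_gap: 0.435
grasp_force: 62.3
```

Emit:
play_rows:
  rows:
    - [255,0.4,-4.6,0,0]
    - [255,0.4,-4.6,0,0]
    - [255,0.4,-4.6,0,0]
    - [255,0.4,-4.6,0,0]
    - [255,0.4,-4.6,0,0]
    - [255,0.4,-4.6,0,0]
    - [255,0.4,-4.6,0,0]
    - [255,0.4,-4.6,0,0]

```text
t: 13.35
eef_pos: [0.5182, 0.1928, 0.2541]
tool_rot: [[1.0, 0.0, -0.002], [0.0, -1.0, -0.0], [-0.002, 0.0, -1.0]]
ft_force: [0.8, 0.1, -1.8]
finger_gap: 0.431
grasp_force: 62.3
```

Emit:
play_rows:
  rows:
    - [255,0,-3,0,0]
    - [255,0,-1.2,0,0]
    - [255,0,0,0,0]
    - [255,0,0,0,0]
    - [255,0,0,0,0]

```text
t: 13.85
eef_pos: [0.5187, 0.2316, 0.2551]
tool_rot: [[1.0, -0.002, -0.0], [-0.002, -1.0, -0.0], [-0.0, 0.0, -1.0]]
ft_force: [-0.7, -0.4, -0.9]
finger_gap: 0.434
grasp_force: 62.3
```

Run:
```python
from near import *
c=snap('wrist','w4'); d=snap('side','d4');e=snap('scene','e4'); s=readout.read_state(); t=s['eef_pos'];print(t,s['ft_force'],s['tool_rot'].round(4).tolist())
C=cloud(c); m=(C[...,2]<t[2]-.012)&(C[...,2]>t[2]-.03)&(np.hypot(C[...,0]-t[0],C[...,1]-t[1])<.07)&(c['depth']>0)
Q=C[m]; print(np.percentile(Q[:,2],[5,50,95])-t[2]); D=Q[abs(Q[:,2]-np.median(Q[:,2]))<.003]
o=D[np.hypot(*(D[:,:2]-t[:2]).T)>.04]; 
A=np.c_[D,np.ones(len(D))]; pl=np.linalg.lstsq(np.c_[D[:,:2]-t[:2],np.ones(len(D))],D[:,2]-t[2],rcond=None)[0]; print('plane',pl)
# rim in +x half: per-angle max radius -> circle fit
x=D[:,0]-t[0];y=D[:,1]-t[1];a=np.round(np.degrees(np.arctan2(y,x))/3); R=[]
for k in np.unique(a):
    i=np.where(a==k)[0]; j=i[np.argmax(np.hypot(x[i],y[i]))]
    if abs(k*3)<80: R.append((x[j],y[j]))
R=np.array(R); f=np.linalg.lstsq(np.c_[2*R,np.ones(len(R))],(R**2).sum(1),rcond=None)[0]; print('centre off',f[:2],'r',np.sqrt(f[2]+f[0]**2+f[1]**2))
B=np.hstack([c['img'],cv2.resize(d['img'][150:350,80:280],(420,420))])
cv2.imwrite('pics/w4.png',cv2.resize(B[:,:,::-1],(784,336)))
```

```text
[0.51867226 0.23194785 0.25543173] [-0.58986038 -0.41918356 -1.61082004] [[1.0, -0.0015, 0.0001], [-0.0015, -1.0, -0.0], [0.0001, 0.0, -1.0]]
[-0.02210207 -0.0210232  -0.01247983]
plane [-0.0011713  -0.0008699  -0.02111975]
centre off [ 0.00031626 -0.00096696] r 0.05183445278569828
```

View pics/w4.png

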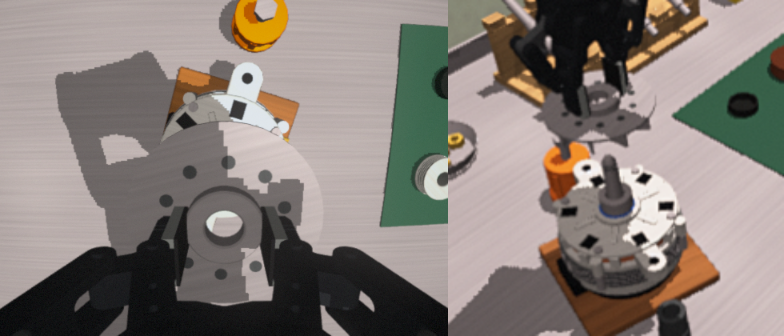

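The left view shows the fan level in the grip, bore at (223,224) with the shaft tip showing through it. The side view agrees.

Emit:
play_rows:
  rows:
    - [255,0,-0.08,2.5,0]
    - [255,0,0,2,0]
    - [255,0,0,1,0]
    - [255,0,0,1,0]
    - [255,0,0,0.5,0]
    - [255,0,0,0.5,0]
    - [255,0,0,0,0]
    - [255,0,0,0,0]

```text
t: 14.8
eef_pos: [0.5187, 0.2338, 0.1807]
tool_rot: [[1.0, 0.0, 0.001], [0.0, -1.0, 0.0], [0.001, -0.0, -1.0]]
ft_force: [0.4, 0.1, -2.2]
finger_gap: 0.432
grasp_force: 62.3
```

Emit:
play_rows:
  rows:
    - [255,0,0,0.7,0]
    - [255,0,0,0.7,0]
    - [255,0,0,0.7,0]
    - [255,0,0,0,0]

```text
t: 15.2
eef_pos: [0.518, 0.2336, 0.158]
tool_rot: [[1.0, -0.0, -0.002], [-0.0, -1.0, -0.001], [-0.002, 0.001, -1.0]]
ft_force: [0.1, -0.4, -2.2]
finger_gap: 0.431
grasp_force: 62.3
```

Emit:
play_rows:
  rows:
    - [255,0,0.08,0.6,0]
    - [255,0,0,0.5,0]
    - [255,0,0,0.2,0]
    - [255,0,0,0,0]
    - [255,0,0,0,0]

```text
t: 15.7
eef_pos: [0.5186, 0.233, 0.1465]
tool_rot: [[1.0, -0.0, 0.0], [-0.0, -1.0, 0.0], [0.0, -0.0, -1.0]]
ft_force: [-0.7, -0.3, -1.4]
finger_gap: 0.429
grasp_force: 62.3
```

Emit:
play_rows:
  rows:
    - [255,0,0,0.1,0]
    - [255,0,0,0.1,0]
    - [255,0,0,0,0]
    - [255,0,0,0,0]

```text
t: 16.1
eef_pos: [0.5185, 0.2329, 0.1443]
tool_rot: [[1.0, 0.0, 0.0], [0.0, -1.0, 0.0], [0.0, -0.0, -1.0]]
ft_force: [0.1, 0.5, -2.0]
finger_gap: 0.435
grasp_force: 62.3
```

Emit:
play_rows:
  rows:
    - [255,0,0,0.1,0]
    - [255,0,0,0.1,0]
    - [255,0,0,0,0]
    - [255,0,0,0,0]

```text
t: 16.5
eef_pos: [0.5184, 0.2329, 0.1423]
tool_rot: [[1.0, 0.0, -0.0], [0.0, -1.0, -0.0], [-0.0, 0.0, -1.0]]
ft_force: [0.0, 0.4, -1.2]
finger_gap: 0.432
grasp_force: 62.3
```

Emit:
play_rows:
  rows:
    - [60,0,0,0,0]
    - [60,0,0,0,0]
    - [60,0,0,0,0]
    - [60,0,0,0,0]

```text
t: 16.9
eef_pos: [0.5185, 0.233, 0.1424]
tool_rot: [[1.0, 0.0, 0.0], [0.0, -1.0, 0.0], [0.0, -0.0, -1.0]]
ft_force: [0.2, -0.0, 0.2]
finger_gap: 0.762
grasp_force: 0.0
```

Emit:
play_rows:
  rows:
    - [60,0,0,-1,0]
    - [60,0,0,-3,0]
    - [60,0,0,-4,0]
    - [60,0,0,-2,0]
    - [0,-0.4,3,0,0]
    - [0,-0.4,4.4,0,0]
    - [0,-0.6,4.4,0,0]
    - [0,-0.6,4.4,0,0]

```text
t: 17.7
eef_pos: [0.498, 0.0695, 0.2432]
tool_rot: [[1.0, 0.001, 0.001], [0.001, -1.0, -0.0], [0.001, 0.0, -1.0]]
ft_force: [0.6, 0.6, 0.4]
finger_gap: 0.999
grasp_force: 0.0
```

Emit:
play_rows:
  rows:
    - [0,-0.6,4.4,0,0]
    - [0,-0.6,4.4,0,0]
    - [0,-0.6,4.4,1,0]
    - [0,-0.6,0,3,0]
    - [0,0,0,4,0]
    - [0,0,0,1,0]
    - [0,0,0,0,0]
    - [0,0,0,0,0]

```text
t: 18.5
eef_pos: [0.4754, -0.0611, 0.1539]
tool_rot: [[1.0, 0.001, 0.002], [0.001, -1.0, -0.001], [0.002, 0.001, -1.0]]
ft_force: [1.0, 0.2, -0.3]
finger_gap: 1.001
grasp_force: 0.0
```

Run:
```python
from near import *
c=snap('wrist','w5'); d=snap('scene','s5');s=readout.read_state(); print(s['eef_pos'],s['finger_gap'])
print(circ(c,(.4745,-.057),.022,.03,.045))
print(circ(d,(.5185,.2325),.119,.126,.06),circ(d,(.5185,.2325),.127,.134,.022))
B=np.hstack([c['img'],cv2.resize(d['img'][220:320,340:440],(420,420))])
cv2.imwrite('pics/w5.png',cv2.resize(B[:,:,::-1],(784,336)))
```

```text
[ 0.47534432 -0.06108532  0.15398222] 1.001024527728647
(4663, 475.1, -58.3, 29.3, 0.0252)
(1751, 518.6, 234.8, 53.3, 0.1221) (218, 519.0, 234.0, 20.8, 0.1309)
```

View pics/w5.png

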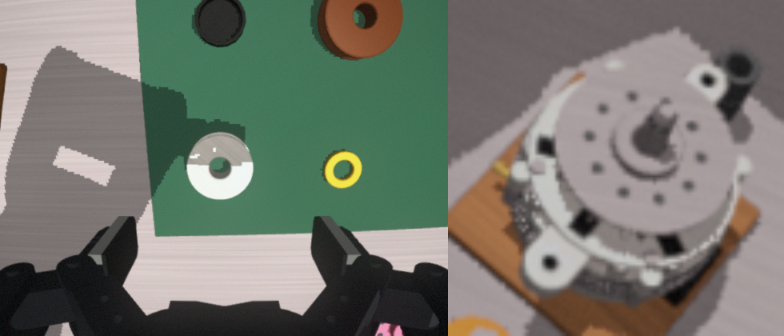

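Left: pulley at (220,166), measured (475.1, -58.3) with top 25 mm. Right: fan sits level over the collar, with disc and hub at the expected heights.

Emit:
play_rows:
  rows:
    - [0,0,-0.28,3,0]
    - [0,0,0,4,0]
    - [0,0,0,3.4,0]
    - [0,0,0,2,0]
    - [0,0,0,0,0]
    - [0,0,0,0,0]

```text
t: 19.2
eef_pos: [0.4753, -0.0584, 0.0294]
tool_rot: [[1.0, 0.0, 0.002], [0.0, -1.0, -0.001], [0.002, 0.001, -1.0]]
ft_force: [-0.6, -0.5, -0.5]
finger_gap: 1.004
grasp_force: 0.0
```

Emit:
play_rows:
  rows:
    - [255,0,0,0,0]
    - [255,0,0,0,0]
    - [255,0,0,0,0]
    - [255,0,0,0,0]
    - [255,0,0,0,0]

```text
t: 19.7
eef_pos: [0.4752, -0.0585, 0.0304]
tool_rot: [[1.0, 0.001, 0.003], [0.001, -1.0, -0.001], [0.003, 0.001, -1.0]]
ft_force: [-3.6, 1.4, 16.0]
finger_gap: 0.657
grasp_force: 60.1
```

Emit:
play_rows:
  rows:
    - [255,0,0,-1,0]
    - [255,0,0,-3,0]
    - [255,0,0,-4,0]
    - [255,0,0,-4.5,0]
    - [255,0,0,-4.5,0]
    - [255,0,0,-4,0]
    - [255,0,0,-1.5,0]

```text
t: 20.4
eef_pos: [0.4749, -0.0583, 0.2581]
tool_rot: [[1.0, 0.0, 0.007], [0.0, -1.0, -0.003], [0.007, 0.003, -1.0]]
ft_force: [0.3, -0.6, -2.2]
finger_gap: 0.659
grasp_force: 64.4
```

Emit:
play_rows:
  rows:
    - [255,0.7,-3,0,0]
    - [255,0.7,-4.5,0,0]
    - [255,0.7,-4.6,0,0]
    - [255,0.7,-4.6,0,0]
    - [255,0.7,-4.6,0,0]
    - [255,0.7,-4.6,0,0]
    - [255,0.2,-3.2,0,0]
    - [255,0,0,0,0]

```text
t: 21.2
eef_pos: [0.5177, 0.2361, 0.2537]
tool_rot: [[1.0, 0.004, 0.0], [0.004, -1.0, 0.001], [0.0, -0.001, -1.0]]
ft_force: [-0.6, -0.1, -1.5]
finger_gap: 0.657
grasp_force: 64.3
```

Emit:
play_rows:
  rows:
    - [255,0,0,0,0]
    - [255,0,0,0,0]

```text
t: 21.4
eef_pos: [0.5183, 0.2319, 0.2537]
tool_rot: [[1.0, -0.001, 0.0], [-0.001, -1.0, -0.0], [0.0, 0.0, -1.0]]
ft_force: [0.1, 1.0, -1.4]
finger_gap: 0.653
grasp_force: 64.3
```

Run:
```python
from near import *
c=snap('wrist','w6'); d=snap('side','d6'); s=readout.read_state(); t=s['eef_pos'];print(t,s['ft_force'],s['tool_rot'].round(4).tolist())
C=cloud(c); m=(C[...,2]<t[2]+.002)&(C[...,2]>t[2]-.01)&(np.hypot(C[...,0]-t[0],C[...,1]-t[1])<.0295)&(abs(C[...,1]-t[1])<.027)&(c['depth']>0)
D=C[m]-t; z=np.median(D[:,2]); D=D[abs(D[:,2]-z)<.003]
print(len(D),z,'plane',np.linalg.lstsq(np.c_[D[:,:2],np.ones(len(D))],D[:,2],rcond=None)[0],'x',D[:,0].min(),D[:,0].max(),D[:,1].min(),D[:,1].max())
C=C-0; m=(np.hypot(C[...,0]-.5187,C[...,1]-.2325)<.02)&(C[...,2]>.15)&(C[...,2]<.175)&(c['depth']>0); Q=C[m]; print(len(Q),Q.min(0),Q.max(0)) if len(Q) else 0
B=np.hstack([c['img'],cv2.resize(d['img'][150:350,80:280],(420,420))])
cv2.imwrite('pics/w6.png',cv2.resize(B[:,:,::-1],(784,336)))
```

```text
[0.51848957 0.23168564 0.25365621] [ 0.88540177 -0.14521804 -0.80195822] [[1.0, -0.0015, 0.0002], [-0.0015, -1.0, -0.0001], [0.0002, 0.0001, -1.0]]
14361 -0.005374739662245387 plane [-0.00116024 -0.00029161 -0.00538309] x -0.029234439131379797 0.028774629028564647 -0.026981853317348536 0.026990017316437936
```

View pics/w6.png

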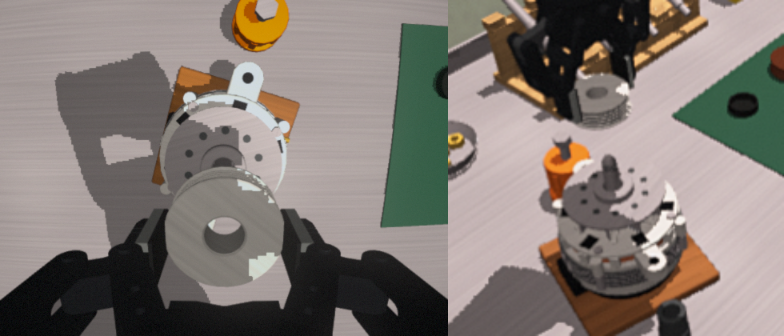

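The pulley is level at (224,230) in the grip, top 5.4 mm below the TCP, with the shaft directly beneath. The fan still sits seated. Lowering.

Emit:
play_rows:
  rows:
    - [255,0,0,2,0]
    - [255,0,0,2,0]
    - [255,0,0,1,0]
    - [255,0,0,1,0]
    - [255,0,0,0.5,0]
    - [255,0,0,0.3,0]
    - [255,0,0,0,0]

```text
t: 22.2
eef_pos: [0.5186, 0.2327, 0.1854]
tool_rot: [[1.0, -0.0, 0.0], [-0.0, -1.0, 0.0], [0.0, -0.0, -1.0]]
ft_force: [0.7, -0.1, -0.8]
finger_gap: 0.658
grasp_force: 64.3
```

Emit:
play_rows:
  rows:
    - [255,0,0,0.5,0]
    - [255,0,0,0.5,0]
    - [255,0,0,0.5,0]
    - [255,0,0,0,0]
    - [255,0,0,0,0]

```text
t: 22.7
eef_pos: [0.5185, 0.2327, 0.1702]
tool_rot: [[1.0, 0.0, -0.0], [0.0, -1.0, -0.0], [-0.0, 0.0, -1.0]]
ft_force: [0.3, 0.5, -0.9]
finger_gap: 0.653
grasp_force: 64.3
```

Smooth; 12.8 mm to go.

Emit:
play_rows:
  rows:
    - [255,0,0,0.5,0]
    - [255,0,0,0.4,0]
    - [255,0,0,0.2,0]
    - [255,0,0,0.1,0]
    - [255,0,0,0,0]
    - [255,0,0,0,0]

```text
t: 23.3
eef_pos: [0.5185, 0.2327, 0.1584]
tool_rot: [[1.0, 0.0, 0.0], [0.0, -1.0, 0.0], [0.0, -0.0, -1.0]]
ft_force: [-0.2, 0.7, -1.9]
finger_gap: 0.658
grasp_force: 64.4
```

Emit:
play_rows:
  rows:
    - [0,0,0,0,0]
    - [0,0,0,0,0]
    - [0,0,0,0,0]
    - [0,0,0,0,0]

```text
t: 23.7
eef_pos: [0.5185, 0.2327, 0.1585]
tool_rot: [[1.0, -0.0, 0.0], [-0.0, -1.0, 0.0], [0.0, -0.0, -1.0]]
ft_force: [-0.0, -1.3, -0.6]
finger_gap: 1.0
grasp_force: 0.0
```

Emit:
play_rows:
  rows:
    - [0,0,0,-1,0]
    - [0,0,0,-3,0]
    - [60,0,0,-4,0]
    - [60,-0.2,1,-1,0]
    - [60,-0.6,3,0,0]
    - [60,-0.6,4.5,0,0]
    - [60,-0.6,4.6,0,0]
    - [60,-0.6,4.6,0,0]

```text
t: 24.5
eef_pos: [0.4917, 0.0541, 0.2486]
tool_rot: [[1.0, 0.001, 0.0], [0.001, -1.0, -0.0], [0.0, 0.0, -1.0]]
ft_force: [-0.4, -0.0, 0.7]
finger_gap: 0.768
grasp_force: 0.0
```

Emit:
play_rows:
  rows:
    - [60,-0.6,4.6,0,0]
    - [60,-0.6,4.6,0,0]
    - [60,-0.6,4.6,0,0]
    - [60,-0.6,4.6,1,0]
    - [60,-0.4,4.4,3,0]
    - [60,0,0,4,0]
    - [60,0,0,3,0]
    - [60,0,0,0,0]

```text
t: 25.3
eef_pos: [0.4629, -0.169, 0.1374]
tool_rot: [[1.0, -0.001, -0.006], [-0.001, -1.0, 0.004], [-0.006, -0.004, -1.0]]
ft_force: [0.0, -0.3, 0.2]
finger_gap: 0.764
grasp_force: 0.0
```

Run:
```python
from near import *
c=snap('wrist','w7'); d=snap('scene','s7');s=readout.read_state(); print(s['eef_pos'],s['finger_gap'])
print(circ(c,(.469,-.173),.0065,.015,.03))
print(circ(d,(.5185,.2325),.149,.156,.035))
B=np.hstack([c['img'],cv2.resize(d['img'][220:320,340:440],(420,420))])
cv2.imwrite('pics/w7.png',cv2.resize(B[:,:,::-1],(784,336)))
```

```text
[ 0.46494328 -0.16964269  0.14112084] 0.7626695744747067
(1486, 469.2, -174.7, 18.1, 0.0091)
(628, 518.4, 234.2, 30.0, 0.153)
```

View pics/w7.png

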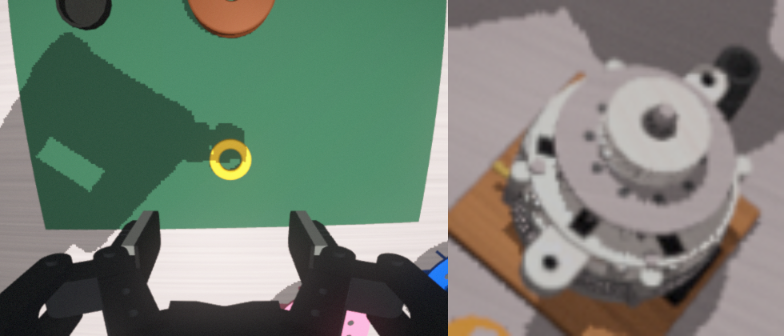

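Left: washer at (230,159), measured (469.2, -174.6) with top 9 mm. Right: pulley seated, top 153 mm as expected.

Emit:
play_rows:
  rows:
    - [120,0.4,0.48,3,0]
    - [120,0,0,4,0]
    - [120,0,0,2.5,0]
    - [120,0,0,1,0]
    - [120,0,0,0,0]
    - [120,0,0,0,0]

```text
t: 26.0
eef_pos: [0.4697, -0.1747, 0.037]
tool_rot: [[1.0, 0.0, 0.003], [0.0, -1.0, -0.002], [0.003, 0.002, -1.0]]
ft_force: [0.1, 1.0, -0.3]
finger_gap: 0.527
grasp_force: 0.0
```

Emit:
play_rows:
  rows:
    - [120,0,0,1,0]
    - [120,0,0,0.3,0]
    - [120,0,0,0,0]
    - [120,0,0,0,0]

```text
t: 26.4
eef_pos: [0.4689, -0.1744, 0.0228]
tool_rot: [[1.0, 0.0, 0.001], [0.0, -1.0, -0.0], [0.001, 0.0, -1.0]]
ft_force: [-0.3, 1.7, 4.7]
finger_gap: 0.529
grasp_force: 2.5
```

Emit:
play_rows:
  rows:
    - [255,0,0,0,0]
    - [255,0,0,0,0]
    - [255,0,0,0,0]
    - [255,0,0,0,0]
    - [255,0,0,0,0]

```text
t: 26.9
eef_pos: [0.4699, -0.175, 0.0245]
tool_rot: [[1.0, 0.0, 0.004], [0.0, -1.0, -0.003], [0.004, 0.003, -1.0]]
ft_force: [-2.7, 0.2, 21.9]
finger_gap: 0.376
grasp_force: 64.4
```

Emit:
play_rows:
  rows:
    - [255,0,0,-0.5,0]
    - [255,0,0,-2,0]
    - [255,0,0,0,0]

```text
t: 27.2
eef_pos: [0.4695, -0.1747, 0.0489]
tool_rot: [[1.0, 0.0, 0.003], [0.0, -1.0, -0.002], [0.003, 0.002, -1.0]]
ft_force: [-0.8, -0.0, 0.4]
finger_gap: 0.374
grasp_force: 59.6
```

Emit:
play_rows:
  rows:
    - [255,0,0,-3,0]
    - [255,0,0,-4.5,0]
    - [255,0,0,-4.5,0]
    - [255,0,0,-4.5,0]
    - [255,0,0,-4,0]
    - [255,0.5,-3,0,0]
    - [255,0.5,-4.5,0,0]
    - [255,0.5,-4.6,0,0]

```text
t: 28.0
eef_pos: [0.4837, -0.0523, 0.2517]
tool_rot: [[1.0, -0.002, -0.0], [-0.002, -1.0, 0.0], [-0.0, -0.0, -1.0]]
ft_force: [0.4, -0.4, -1.0]
finger_gap: 0.375
grasp_force: 59.8
```

Emit:
play_rows:
  rows:
    - [255,0.5,-4.6,0,0]
    - [255,0.5,-4.6,0,0]
    - [255,0.5,-4.6,0,0]
    - [255,0.5,-4.6,0,0]
    - [255,0.5,-4.6,0,0]
    - [255,0.5,-4,0,0]
    - [255,0.4,-1.6,0,0]
    - [255,0,0,0,0]

```text
t: 28.8
eef_pos: [0.5177, 0.2342, 0.2512]
tool_rot: [[1.0, 0.003, -0.001], [0.003, -1.0, -0.0], [-0.001, 0.0, -1.0]]
ft_force: [0.4, -0.2, -0.1]
finger_gap: 0.376
grasp_force: 59.8
```

Emit:
play_rows:
  rows:
    - [255,0,0,0,0]
    - [255,0,0,0,0]

```text
t: 29.0
eef_pos: [0.5178, 0.2314, 0.2521]
tool_rot: [[1.0, -0.002, -0.0], [-0.002, -1.0, -0.0], [-0.0, 0.0, -1.0]]
ft_force: [0.7, 0.3, -0.3]
finger_gap: 0.375
grasp_force: 59.8
```

Run:
```python
from near import *
c=snap('wrist','w8'); d=snap('side','d8'); s=readout.read_state(); t=s['eef_pos'];print(t,s['ft_force'],s['tool_rot'].round(4).tolist())
C=cloud(c); m=(C[...,2]<t[2]-.006)&(C[...,2]>t[2]-.024)&(np.hypot(C[...,0]-t[0],C[...,1]-t[1])<.022)&(abs(C[...,1]-t[1])<.0165)&(c['depth']>0)
D=C[m]-t; z=np.median(D[:,2]); D=D[abs(D[:,2]-z)<.003]
print(len(D),z,'plane',np.linalg.lstsq(np.c_[D[:,:2],np.ones(len(D))],D[:,2],rcond=None)[0],'x',D[:,0].min(),D[:,0].max(),D[:,1].min(),D[:,1].max())
B=np.hstack([c['img'],cv2.resize(d['img'][150:350,80:280],(420,420))])
cv2.imwrite('pics/w8.png',cv2.resize(B[:,:,::-1],(784,336)))
```

```text
[0.51785799 0.23150712 0.25235908] [ 0.0478944  -0.7725704   0.29050296] [[1.0, -0.0017, 0.0001], [-0.0017, -1.0, -0.0001], [0.0001, 0.0001, -1.0]]
4022 -0.01573420937002397 plane [-0.00364706  0.00458131 -0.01578425] x -0.01917378415314208 0.017223222110011704 -0.016494968371591062 0.016428052302053436
```

View pics/w8.png

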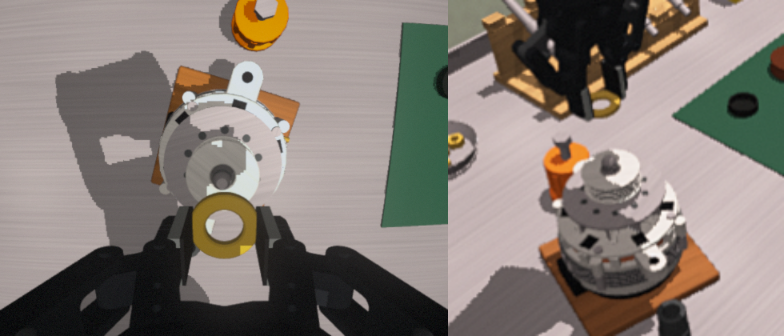

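The washer is level at (225,227) in the grip, about 1 mm behind centre, with the shaft beneath. I'm correcting x and lowering.

Emit:
play_rows:
  rows:
    - [255,0.15,-0.02,2,0]
    - [255,0,0,2,0]
    - [255,0,0,1,0]
    - [255,0,0,0.5,0]
    - [255,0,0,0.5,0]
    - [255,0,0,0,0]

```text
t: 29.7
eef_pos: [0.5193, 0.2328, 0.1923]
tool_rot: [[1.0, -0.0, 0.0], [-0.0, -1.0, -0.0], [0.0, 0.0, -1.0]]
ft_force: [-0.5, -0.2, 0.2]
finger_gap: 0.381
grasp_force: 59.8
```

Emit:
play_rows:
  rows:
    - [255,0,0,0.5,0]
    - [255,0,0,0.4,0]
    - [255,0,0,0.3,0]
    - [255,0,0,0,0]
    - [255,0,0,0,0]

```text
t: 30.2
eef_pos: [0.5193, 0.233, 0.1803]
tool_rot: [[1.0, 0.0, 0.0], [0.0, -1.0, 0.0], [0.0, -0.0, -1.0]]
ft_force: [0.6, -0.4, -0.9]
finger_gap: 0.376
grasp_force: 59.8
```

Emit:
play_rows:
  rows:
    - [255,0,0,0.3,0]
    - [255,0,0,0.2,0]
    - [255,0,0,0.1,0]
    - [255,0,0,0,0]
    - [255,0,0,0,0]

```text
t: 30.7
eef_pos: [0.5192, 0.2329, 0.1743]
tool_rot: [[1.0, 0.0, 0.0], [0.0, -1.0, 0.0], [0.0, -0.0, -1.0]]
ft_force: [-0.1, -0.0, -0.1]
finger_gap: 0.379
grasp_force: 59.8
```

Emit:
play_rows:
  rows:
    - [60,0,0,0,0]
    - [60,0,0,0,0]
    - [60,0,0,0,0]
    - [60,0,0,0,0]

```text
t: 31.1
eef_pos: [0.5192, 0.233, 0.1743]
tool_rot: [[1.0, 0.0, 0.0], [0.0, -1.0, 0.0], [0.0, -0.0, -1.0]]
ft_force: [0.1, 0.3, 0.4]
finger_gap: 0.764
grasp_force: 0.0
```

Emit:
play_rows:
  rows:
    - [60,0,0,-1,0]
    - [60,0,0,-3,0]
    - [60,0,0,-4,0]
    - [60,0,3,0,0]
    - [60,0,4.5,0,0]
    - [60,0,4.5,0,0]
    - [60,0,4.5,0,0]
    - [60,0,0,0,0]

```text
t: 31.9
eef_pos: [0.5195, 0.0637, 0.2551]
tool_rot: [[1.0, -0.005, 0.001], [-0.005, -1.0, -0.001], [0.001, 0.001, -1.0]]
ft_force: [0.3, 0.3, -0.8]
finger_gap: 0.767
grasp_force: 0.0
```

Run:
```python
from near import *
c=snap('side','d9'); d=snap('scene','s9');s=readout.read_state(); print(s['t'],s['eef_pos'],s['ft_force'])
for k in(c,d):
    C=cloud(k); m=(np.hypot(C[...,0]-.5187,C[...,1]-.2327)<.02)&(np.hypot(C[...,0]-.5187,C[...,1]-.2327)>.009)&(C[...,2]>.14)
    print(np.percentile(C[m][:,2],[5,25,50,75,95]).round(4), circ(k,(.5187,.2327),.1555,.1605,.024))
B=np.hstack([cv2.resize(c['img'][220:320,130:230],(400,400),interpolation=2),cv2.resize(d['img'][220:320,340:440],(400,400),interpolation=2)])
cv2.imwrite('pics/w9.png',B[:,:,::-1])
```

```text
32.0 [0.51933732 0.06726145 0.25496703] [0.11351812 0.75035946 0.70582874]
[0.1506 0.1531 0.1568 0.1577 0.1589] (196, 518.0, 231.4, 18.9, 0.1575)
[0.152  0.1565 0.1584 0.1594 0.1608] (218, 518.5, 235.4, 20.1, 0.1587)
```

View pics/w9.png

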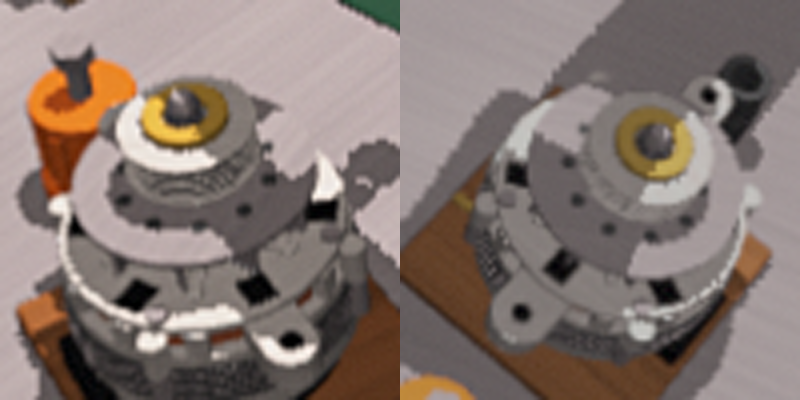

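Both views show the washer flat on the pulley, above the fan and collar, with its top at 158 mm. The robot is clear of everything, so I'm handing in.

```bash
python3 -c "
from bench import ctrl; print(ctrl.sign_off())"
```

```text
the job is handed in; nothing more can be done
None
```

The collar, fan (blades down), pulley and washer are stacked in that order on the alternator shaft, each seated flat by camera height checks, and the job was handed in at about 32 s with the arm clear.

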